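# Seat a round bar in a V fixture and push it home against the end stop

## Robot

A 7-joint arm with a two-finger parallel gripper is mounted at the origin on a cart in front of the work surface, level with it; the furniture and walls round the work are solid. World frame = base frame: x ahead of the robot, y to its left, z up, the work surface at z = 0. Lengths are in m, angles in rad, forces in N, time in s.
With the tool pointing down it reaches from about 0.4 to 0.85 m from the base axis. Payload 10.4 kg.
Tool frame: the origin (TCP) lies at the very end of the fingers, on their centre line; the grasp point (between the pads) lies 19 mm behind it; z points along the fingers, y is the line along which they close (so a half turn about z gives the same grasp; the last joint's range is limited). The gripper opens to 87 mm and grips with 3 to 60 N. Pads are 19 mm wide; open, the fingers measure 117 mm over their backs; the gripper's body (75 mm by 190 mm) begins 51 mm behind the grasp point.
Start: joints at [-1.164, 0.332, -0.065, 1.46, 0.022, 1.35, -0.088], TCP at [0.26, 0.568, 0.223] pointing down, gripper open.
Joint ranges: [-2.6, 2.6], [-0.5, 2.12], [-1.47, 1.34], [0.16, 2.42], [-1.27, 4.41], [0.06, 2.06], [-2.6, 2.6]. Speed limits (rad/s): [2.22, 2.22, 2.79, 2.79, 3.14, 3.14, 3.14].

## Interface

Orientations are given as a rotation vector (axis times angle).
In Python, from plant import status, imaging, r gives the robot as it stands.
- The arm moves only by the shell command python3 -m inch 'ROWS' [FORCE]. ROWS is JSON, a list of rows, each a list of 3 entries, a list of its own where there are three numbers: the shift along the tool's x, y, z in mm, then the turn, a rotation vector about the tool's x, y, z in rad, then the opening, from 0 (shut) to 1 (fully open). In form: [[[dx, dy, dz], [rx, ry, rz], grip], ...]. A call has 1 to 8 rows; each row is the pose to reach, as a shift and turn from the pose commanded when the call began, along the tool's axes at that moment; what a row does not reach only later rows make up. A row lasts 1/8 s, in which the tool goes at most 62.5 mm and 10.7 degrees, less where a joint would pass 70% of its speed; a pose out of reach is approached as far as the arm can. A call with a gripper value outside its range is refused whole. The fingers move at their own pace and stop on an object; FORCE is the grip in N (left out, the last holds). Time passes only in rows, so rows that repeat a pose let the fingers close. It gives the time, the measured TCP pose, the force, the opening and the grip force at its end, in the units of the state.
- status.observe(): the state, without advancing time (a new reading comes with each control period).
- imaging.camera(name): name is "scene" or "side" or "wrist"; returns the picture (400x640x3 uint8, red, green, blue); there is no depth.
- imaging.calibration(name): a dict with "vfov" (degrees; the focal length in pixels is half the picture's height over the tangent of half this angle, whatever the lens; pixels are square), "cx", "cy" (the principal point, pixels), "view" (4x4, takes a point from world to camera coordinates). Camera axes: x right, y up, looking along -z (the intrinsics and any distortion apply to the point x, -y, -z); pixel columns grow to the right and rows downward; lengths in m; the calibration is good to about 2 mm. A picture is of the moment at which its call begins: read the wrist's pose just before it. calibration takes no time and is no camera call; for the wrist camera it gives the pose at the moment of the call.
- r.close_job(): hands the job in; it is judged then, once.
The state is a dict: "time": time; "joints": joint angles; "qvel": joint speeds; "effort": joint torques, N m; "tcp_pos": TCP position; "ee_rot": TCP orientation; "contact_force": force on the tool from outside, world axes, zero at the start; "ft_torque": the same for the moment, N m; "finger_gap": finger opening in m; "gripper_force": force on a finger pad.
Only numpy, scipy, OpenCV 4.12 (cv2) and the standard library are available. Lean on these libraries where they do the work, as an engineer would, in place of code of your own. Each camera call takes 0.05 s, during which the arm holds its last target. There are 200 camera calls.

## Task

Take the round aluminium bar from its wooden rest and lower it gently, still held, into the two V heads of the steel fixture until you feel it bear on them; only then let go, so that it centres itself. Then push the sliding pusher with its black handle against the end of the bar until the bar is firmly home against the end stop and the pusher bears on it, without forcing anything (press or push with no more than 20 N), and leave it so. The height of the V heads and the place of the stop have been reset by hand and are found by feel; leave the weights and the eraser alone.

Things in the scene. Friction and masses are not known exactly. Their poses are not given: they have to be found in the camera images.
- bar: The workpiece: plain straight aluminium bar, round, 28 mm in diameter, 160 mm long, both ends alike, about 0.27 kg (varies by a third). Origin at its middle, on its axis; its y axis runs along the bar. It starts lying level in the wooden rest, its axis 36 mm above the bench. It may be gripped at its middle, where 35 mm to each side along the bar are clear of both the rest and the V heads.
- bar_rest: Fixed wooden rest, 70 x 130 mm, with a 10 mm base board and two notched supports 50 mm either side of its middle along its y (each 18 mm thick, cheeks 34 mm high, notch 32 mm wide). Origin: centre of its underside on the bench. The bar lies along its y.
- fixture: Fixed steel fixture: dark base plate 90 mm (x) by 335 mm (y from -140 to +195 mm), 12 mm thick, on the bench. Origin: on the bench under the middle between the two V heads. Its y axis runs along the V; end stop at the -y end, pusher at the +y end. Laying the bar down with its middle at about y = +12 mm clears both stop and pusher.
- vee_mid (a point): Point fixed to the base, 69 mm above the bench, between the V heads: the seated bar's axis passes over or under it along the fixture's y, level, at a hand-set height of 64 to 74 mm, not measured. The heads (aluminium, 20 mm thick, 90-degree V open upward, mouth 42 mm wide, lips up to 2 mm above the seated axis) stand 48 mm either side along y; 76 mm clear between them for fingers.
- stop_zone (a point): Point fixed to the base at y = -94 mm, 69 mm above the bench: mean place of the end stop's face. The stop, an upright steel plate 36 mm wide, top 86 mm above the bench, face towards +y, was bolted anywhere up to 12 mm to either side of it along y (face at y = -106 to -82 mm); its true place is not measured.
- pusher (a joint): Travel of the sliding pusher in m towards the fixture's -y: 0 is fully back (front face at y = +128 mm), at most 0.078; it starts between 0 and 0.018. It stays where it is left; moving it takes about 4 N, some 1 to 4 N more when it also slides the bar along the V, and it rises sharply at the stop; a steady push of 10 to 18 N at the handle is firmly home.
- pusher_grip (a point): Where to grip or push the pusher: middle of its upright black paddle handle (36 mm wide across the slide, 12 mm thick along it, top 126 mm above the bench), 110 mm above the bench, 30 mm behind (+y of) its front face. Best pinched across its 12 mm thickness: the steel front plate before it is only 88 mm high, so fingertips kept above 91 mm clear it.
- pusher_face (a point): Point in the middle of the pusher's front face (32 mm wide, from 42 to 88 mm above the bench), 69 mm above the bench; this face pushes on the bar's end.
- weight_0: Bystander: brass weight with a knob, 26 mm wide, 34 mm high, standing on the bench. Origin: centre of its underside.
- weight_1: Bystander: smaller brass weight with a knob, 20 mm wide, 26 mm high, standing on the bench. Origin: centre of its underside.
- eraser: Bystander: pale eraser, 29 x 58 x 16 mm, lying on the bench. Origin: centre of its underside.

How it is judged:
By the outcome, as a careful person would: the job done as asked, in the order asked, and still so for the second after the job is handed in, with the robot touching nothing.
It also fails if it takes over 67 s, if anything falls off the work surface, if the arm or the gripper's body presses on something with over 40 N, if the wrist force passes 120 N, or if a joint passes its speed limit or range.

## Working session

There is one attempt and no reset: what is moved stays moved. The work goes in short steps, Python scripts to look and compute and a shell command to move; the robot and the scene stay as the last step left them, time stands still between calls to the robot, and variables do not carry over. Pictures are saved under pics/ and viewed, at most 10 in all, crops included, and the job is handed in when it is done.

```bash
mkdir -p pics; ls; python3 - <<'E'
from plant import status, imaging, r
import cv2,numpy as np
s=status.observe();print({k:np.round(v,4).tolist() for k,v in s.items()})
for n in ["scene","side","wrist"]:
    im=imaging.camera(n);cv2.imwrite(f"pics/{n}0.png",im[:,:,::-1]);c=imaging.calibration(n);print(n,{k:np.round(v,4).tolist() if not isinstance(v,str) else v for k,v in c.items()})
E
```

```text
pics
{'time': 0.0, 'joints': [-1.1636, 0.3329, -0.0647, 1.461, 0.0216, 1.3499, -0.0885], 'qvel': [-0.0004, -0.0003, -0.002, -0.0001, -0.0003, -0.0016, -0.0], 'effort': [-0.0005, -62.3253, 0.0244, -38.9912, -0.0613, 0.0393, 0.0001], 'tcp_pos': [0.2603, 0.5678, 0.2218], 'ee_rot': [-0.6698, -3.0691, 0.0022], 'contact_force': [0.3042, -0.1414, -0.4819], 'ft_torque': [0.0098, 0.0418, -0.0105], 'gripper_force': 0.0, 'finger_gap': 0.0865}
scene {'vfov': 50.611, 'cx': 328.6792, 'cy': 200.1682, 'view': [[0.6997, -0.7141, 0.0219, -0.363], [0.3907, 0.4081, 0.8251, -0.2933], [-0.5982, -0.5688, 0.5645, -0.7245], [0.0, 0.0, 0.0, 1.0]]}
side {'vfov': 54.5973, 'cx': 316.5455, 'cy': 200.2466, 'view': [[0.9804, -0.1963, 0.0165, -0.5241], [0.073, 0.44, 0.895, -0.1408], [-0.183, -0.8763, 0.4457, -1.0254], [0.0, 0.0, 0.0, 1.0]]}
wrist {'vfov': 59.6318, 'cx': 319.5504, 'cy': 201.0525, 'view': [[0.4164, 0.9092, -0.0023, -0.6244], [-0.8808, 0.4028, -0.2488, 0.0307], [-0.2253, 0.1056, 0.9685, -0.3901], [0.0, 0.0, 0.0, 1.0]]}
```

View pics/scene0.png

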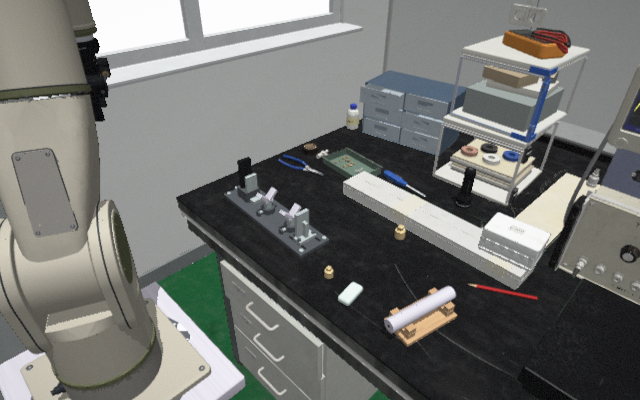

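View pics/side0.png

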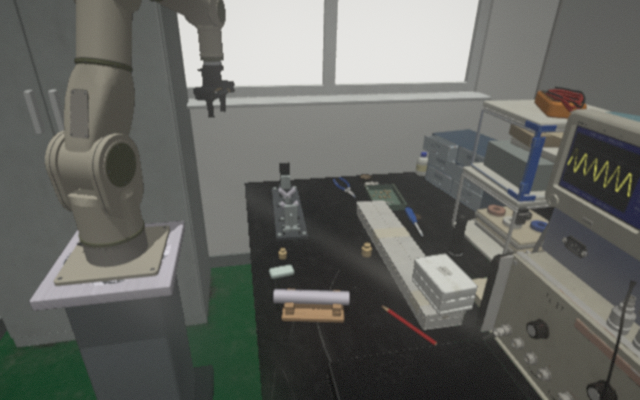

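```bash
python3 - <<'E'
import cv2,numpy as np
a=cv2.imread("pics/scene0.png");b=cv2.imread("pics/side0.png")
f=lambda im,x,y,w,h,k:cv2.resize(im[y:y+h,x:x+w],None,fx=k,fy=k,interpolation=cv2.INTER_CUBIC)
A=f(a,215,150,120,105,5)   # 600x525
A=cv2.convertScaleAbs(A,alpha=1.6,beta=20)
B=cv2.convertScaleAbs(f(b,262,155,50,105,5)[:, :200],alpha=1.6,beta=20)
cv2.imwrite("pics/fix.png",np.hstack([A,B]))
C=f(a,370,275,100,75,4);D=f(b,262,280,100,50,4)
cv2.imwrite("pics/bar.png",np.hstack([C,np.vstack([D,np.zeros((100,400,3),np.uint8)])]))
E
```

```text
(no output)
```

View pics/fix.png

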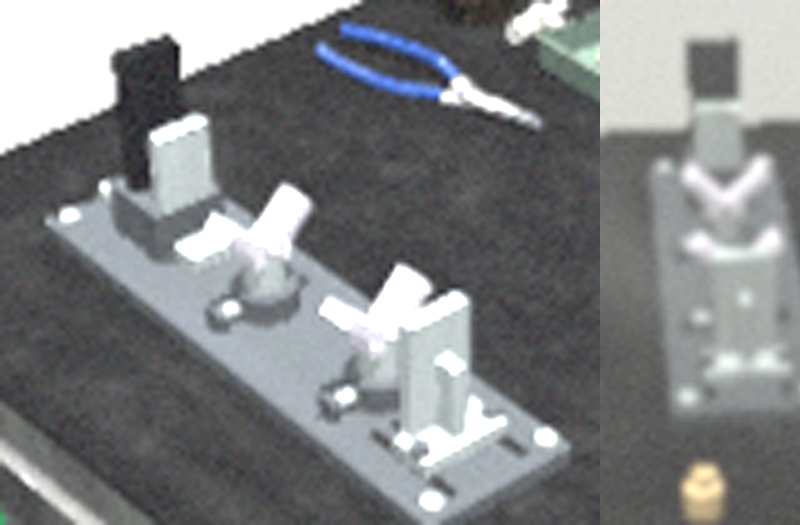

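View pics/bar.png

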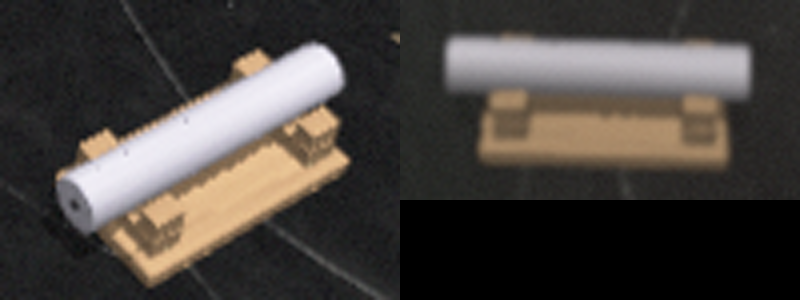

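```bash
cat > h.py <<'E'
import numpy as np,cv2
from plant import status, imaging, r
def ray(n,px,cal=None):
    c=cal or imaging.calibration(n);f=200/np.tan(np.radians(c["vfov"]/2));V=np.array(c["view"])
    px=np.atleast_2d(px).astype(float)
    d=np.c_[(px[:,0]-c["cx"])/f,-(px[:,1]-c["cy"])/f,-np.ones(len(px))]
    R=V[:3,:3];return -R.T@V[:3,3],d@R
def onz(n,px,z,cal=None):
    o,d=ray(n,px,cal);return o+d*((z-o[2])/d[:,2])[:,None]
def proj(n,P,cal=None):
    c=cal or imaging.calibration(n);f=200/np.tan(np.radians(c["vfov"]/2));V=np.array(c["view"])
    q=np.atleast_2d(P)@V[:3,:3].T+V[:3,3];return np.c_[c["cx"]-f*q[:,0]/q[:,2],c["cy"]+f*q[:,1]/q[:,2]]
E
python3 - <<'E'
from h import *
np.set_printoptions(precision=4,suppress=True)
P=onz("scene",[[224.4,194],[301,253.4],[329,239.4]],.012);print("plate",P,np.linalg.norm(np.diff(P,axis=0),axis=1))
# side crop origin (262,155) /5, x offset 600
sd=lambda x,y:[262+(x-600)/5,155+y/5]
P2=onz("side",[sd(672,415),sd(650,172)],.012);print("side plate",P2)
print("handle top scene",onz("scene",[[244.4,159.4]],.126)," side",onz("side",[sd(712,39)],.126))
P=onz("scene",[[388.75,326.25],[370+338/4,275+68/4]],.036);print("bar",P,np.linalg.norm(P[0]-P[1]))
P=onz("side",[[262+(446-400)/4,280+68/4],[262+(750-400)/4,280+71/4]],.036);print("bar side",P,np.linalg.norm(P[0]-P[1]))
s=status.observe();print(imaging.calibration("wrist").keys())
from scipy.spatial.transform import Rotation as R
print(R.from_rotvec(s["ee_rot"]).as_matrix())
E
```

```text
plate [[ 0.4355  0.3191  0.012 ]
 [ 0.4213 -0.0067  0.012 ]
 [ 0.5029 -0.0163  0.012 ]] [0.326  0.0822]
side plate [[ 0.417  -0.0138  0.012 ]
 [ 0.4357  0.3104  0.012 ]]
handle top scene [[0.4759 0.2657 0.126 ]]  side [[0.4769 0.2681 0.126 ]]
bar [[ 0.3836 -0.2848  0.036 ]
 [ 0.5449 -0.3253  0.036 ]] 0.166355646184154
bar side [[ 0.3827 -0.2868  0.036 ]
 [ 0.5423 -0.3179  0.036 ]] 0.16259435175919223
dict_keys(['vfov', 'cx', 'cy', 'view'])
[[-0.9091  0.4167 -0.0004]
 [ 0.4167  0.9091 -0.0009]
 [-0.     -0.001  -1.    ]]
```

```bash
cat >> h.py <<'E'
from scipy.spatial.transform import Rotation as Ro
def goto(p,yaw):
    "shift mm and turn in tool axes to reach p, tool down with tool y at azimuth yaw deg"
    s=status.observe();R=Ro.from_rotvec(s["ee_rot"]);a=np.radians(yaw);y=np.array([np.cos(a),np.sin(a),0]);z=np.array([0,0,-1.])
    T=Ro.from_matrix(np.c_[np.cross(y,z),y,z])
    print("shift",np.round(R.inv().apply(np.array(p)-s["tcp_pos"])*1000,1),"turn",np.round((R.inv()*T).as_rotvec(),4),"now",np.round(s["tcp_pos"],4),"F",np.round(s["contact_force"],1),"gap",round(s["finger_gap"],4),"t",s["time"])
E
python3 - <<'E'
from h import *
goto([.45,.10,.30],65.4)
goto([.45,-.30,.20],77.5)
c=imaging.calibration("wrist");V=np.array(c["view"]);o=-V[:3,:3].T@V[:3,3];s=status.observe()
R=Ro.from_rotvec(s["ee_rot"]);print(R.inv().apply(o-s["tcp_pos"]),R.inv().apply(-V[2,:3]), R.inv().apply(V[0,:3]))
print(s["joints"])
E
```

```text
shift [-367.4 -346.4  -77.7] turn [-0.001   0.     -0.0004] now [0.2603 0.5679 0.222 ] F [-0.3  0.5 -0.6] gap 0.0871 t 0.15
shift [-534.1 -709.9   22.7] turn [-1.000e-03 -1.000e-04 -2.116e-01] now [0.2603 0.5679 0.222 ] F [-0.3  0.5 -0.6] gap 0.0871 t 0.15
[ 0.06754543  0.0004008  -0.1620255 ] [-0.24881712 -0.00115586  0.96854979] [2.73570520e-04 9.99999164e-01 1.26366718e-03]
[-1.16359723  0.33269339 -0.06470789  1.46070215  0.02158902  1.34990057
 -0.08850695]
```

```bash
python3 -m inch '[[[-40,-35,-10],[0,0,-0.03],1],[[-88,-76,-20],[0,0,-0.06],1],[[-136,-118,-30],[0,0,-0.09],1],[[-184,-160,-40],[0,0,-0.12],1],[[-232,-202,-50],[0,0,-0.15],1],[[-280,-244,-58],[0,0,-0.18],1],[[-328,-286,-58],[0,0,-0.21],1],[[-364,-315,-58],[0,0,-0.21],1]]'
python3 -m inch '[[[0,0,0],[0,0,0],1],[[0,0,0],[0,0,0],1]]'
python3 - <<'E'
from h import *
np.set_printoptions(precision=4,suppress=True)
s=status.observe();c=imaging.calibration("wrist");im=imaging.camera("wrist");cv2.imwrite("pics/w1.png",im[:,:,::-1])
import json;json.dump({k:np.array(v).tolist() for k,v in c.items()},open("w1.json","w"))
print(s["tcp_pos"],s["joints"],s["time"])
E
```

```text
time: 1.15
tcp_pos: [0.4606, 0.1279, 0.2808]
ee_rot: [0.345, 3.122, 0.001]
contact_force: [0.8, 0.5, 0.2]
finger_gap: 0.0869
gripper_force: 0.0
time: 1.4
tcp_pos: [0.4597, 0.1307, 0.2804]
ee_rot: [-0.344, -3.122, -0.0]
contact_force: [-0.6, -0.0, 0.3]
finger_gap: 0.0867
gripper_force: 0.0
[0.4597 0.1307 0.2804] [-0.6692 -0.035   0.291   1.756   0.0097  1.4194  0.9714] 1.4
```

View pics/w1.png

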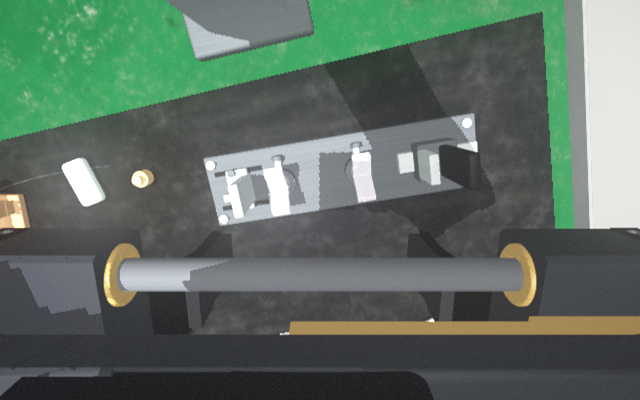

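```bash
python3 - <<'E'
from h import *
import json
np.set_printoptions(precision=4,suppress=True)
c=json.load(open("w1.json"))
P=onz("wrist",[[203,158],[218,226.5],[475,113],[481,188]],.012,c);print(P)
im=cv2.imread("pics/w1.png")
k=cv2.resize(im[90:245,190:500],None,fx=2.55,fy=2.55,interpolation=cv2.INTER_CUBIC);cv2.imwrite("pics/w1c.png",cv2.convertScaleAbs(k,alpha=1.2,beta=10))
# edge lines
g=cv2.cvtColor(im,cv2.COLOR_BGR2GRAY).astype(float);g=cv2.GaussianBlur(g,(3,3),0)
def edge(p,q,lo,hi,xs,sgn):
    out=[]
    for x in xs:
        y0=p[1]+(q[1]-p[1])*(x-p[0])/(q[0]-p[0]);ys=np.arange(int(y0)-6,int(y0)+7)
        d=sgn*(g[ys+1,x]-g[ys-1,x]);out.append((x,ys[np.argmax(d)]))
    return np.array(out,float)
for p,q,xs,sg in [((203,158),(475,113),range(210,330,3),1),((218,226.5),(481,188),range(230,345,3),-1)]:
    e=edge(p,q,0,0,xs,sg);f=np.polyfit(e[:,0],e[:,1],1)
    k=np.abs(np.polyval(f,e[:,0])-e[:,1])<1.5;f=np.polyfit(e[k,0],e[k,1],1)
    L=onz("wrist",[[x,np.polyval(f,x)] for x in (210,330)],.012,c);d=L[1]-L[0];print(k.sum(),len(k),f,L,np.degrees(np.arctan2(d[1],d[0])))
E
```

```text
[[ 0.4167 -0.0072  0.012 ]
 [ 0.5061 -0.0147  0.012 ]
 [ 0.4358  0.3264  0.012 ]
 [ 0.5292  0.3237  0.012 ]]
40 40 [ -0.167 191.834] [[0.4171 0.0017 0.012 ]
 [0.4255 0.1513 0.012 ]] 86.79553026860567
39 39 [ -0.1575 259.9945] [[ 0.5044 -0.025   0.012 ]
 [ 0.5134  0.1324  0.012 ]] 86.74133858254883
```

View pics/w1c.png

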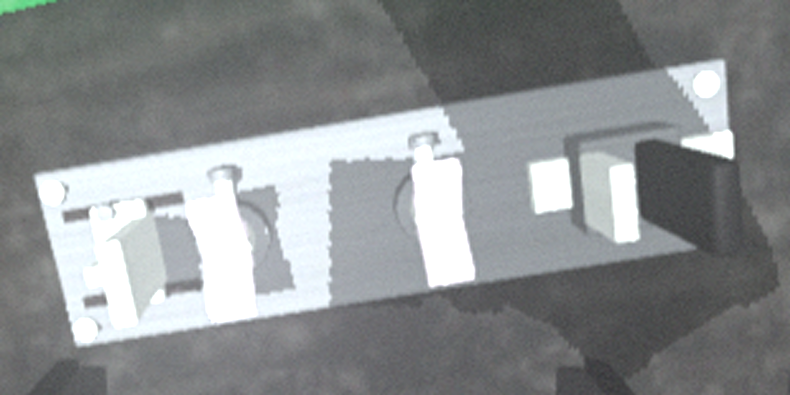

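```bash
python3 - <<'E'
from h import *
import json
np.set_printoptions(precision=4,suppress=True)
c=json.load(open("w1.json"));O=np.array([.4694,.129]);a=np.radians(86.77);u=np.array([np.cos(a),np.sin(a)]);v=np.array([u[1],-u[0]])
w=lambda x,y:[190+x/2.55,90+y/2.55]
for z in (.066,.071,.076):
    P=onz("wrist",[w(222,259),w(446,221)],z,c)[:,:2]-O;print(z,P@v,P@u)
P=onz("wrist",[w(686,150),w(664,143),w(710,158)],.126,c)[:,:2]-O;print("handle",P@v,P@u)
sc=lambda x,y:[215+x/5,150+y/5]
for n,p,z in [("scene",[sc(147,47)],.126),("scene",[sc(47,220),sc(430,517),sc(570,447)],.012)]:
    P=onz(n,p,z)[:,:2]-O;print(n,P@v,P@u)
goto([.4635,-.300,.16],77.5)
E
```

```text
0.066 [ 0.0006 -0.0003] [-0.0482  0.0499]
0.071 [-0.0005 -0.0013] [-0.0474  0.0494]
0.076 [-0.0015 -0.0023] [-0.0465  0.0489]
handle [-0.0239 -0.0276 -0.0197] [0.1309 0.1234 0.1391]
scene [-0.0012] [0.1368]
scene [-0.0446 -0.0404  0.0416] [ 0.1879 -0.1382 -0.1432]
shift [ -97.3 -420.2  120.2] turn [ 0.0001 -0.0005 -0.0001] now [0.4595 0.1313 0.2803] F [0.4 0.4 0.3] gap 0.087 t 1.45
```

```bash
python3 -m inch '[[[-10,-35,0],[0,0,0],1],[[-28,-95,5],[0,0,0],1],[[-46,-155,10],[0,0,0],1],[[-64,-215,15],[0,0,0],1],[[-82,-275,20],[0,0,0],1],[[-100,-335,25],[0,0,0],1],[[-115,-385,30],[0,0,0],1],[[-123,-414,30],[0,0,0],1]]'
python3 -m inch '[[[0,0,0],[0,0,0],1],[[0,0,0],[0,0,0],1]]'
python3 - <<'E'
from h import *
import json
np.set_printoptions(precision=4,suppress=True)
c=imaging.calibration("wrist");im=imaging.camera("wrist");cv2.imwrite("pics/w2.png",im[:,:,::-1])
json.dump({k:np.array(v).tolist() for k,v in c.items()},open("w2.json","w"))
print(proj("wrist",[[.4635,-.304,.036],[.3836,-.2858,.036],[.5436,-.3220,.036]],c))
goto([.4635,-.304,.16],77.5)
print(status.observe()["joints"])
E
```

```text
time: 2.45
tcp_pos: [0.4899, -0.3018, 0.2498]
ee_rot: [-0.344, -3.121, 0.001]
contact_force: [0.1, -0.3, 0.3]
finger_gap: 0.0868
gripper_force: 0.0
time: 2.7
tcp_pos: [0.4906, -0.2987, 0.2502]
ee_rot: [-0.341, -3.123, -0.001]
contact_force: [-0.3, 0.0, 0.3]
finger_gap: 0.087
gripper_force: 0.0
[[309.1866 152.0962]
 [309.1458  71.164 ]
 [309.4347 224.8349]]
shift [ 25.4 -11.3  90.3] turn [ 0.0011 -0.0002  0.0013] now [ 0.4907 -0.2985  0.2504] F [-0.3  0.6 -0.7] gap 0.087 t 2.75
[-0.169   0.2427  0.7619  1.5921 -0.1709  1.3756  1.9655]
```

View pics/w2.png

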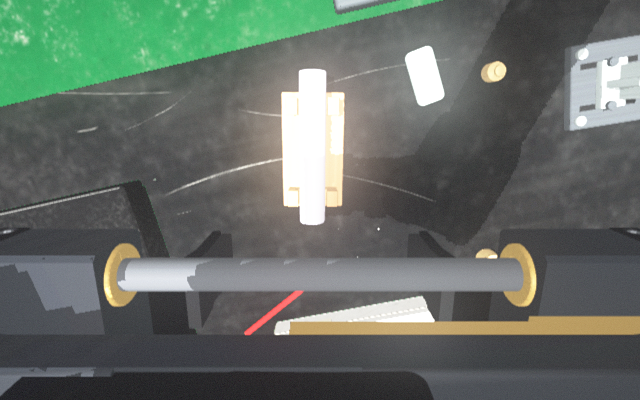

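```bash
python3 - <<'E'
from h import *
import json
np.set_printoptions(precision=4,suppress=True)
c=json.load(open("w2.json"));im=cv2.imread("pics/w2.png");b=im[:,:,0].astype(int);g=im.min(axis=2)
for rw in (74,78,82,86,210,213,216,219):
    x=np.where(g[rw,285:345]>120)[0]+285;print(rw,x.min(),x.max())
col=np.where(g[50:240,313]>120)[0]+50;print("rows",col.min(),col.max())
def mid(r0):
    x=[np.where(g[q,285:345]>120)[0]+285 for q in r0];return np.mean([(a.min()+a.max())/2 for a in x])
px=[[mid((76,80,84)),80],[mid((211,214,217)),214]]
for z in (.036,.043):
    P=onz("wrist",px,z,c);d=P[1]-P[0];print(P,np.degrees(np.arctan2(d[1],d[0])))
E=onz("wrist",[[313,col.min()-.5],[313,col.max()+.5]],.042,c);print("ends",E,np.linalg.norm(E[1]-E[0]))
E=onz("wrist",[[313,col.min()-.5],[313,col.max()+.5]],.036,c);m=E.mean(0);print("mid",m)
goto([m[0],m[1],.16],77.5)
E
```

```text
74 285 344
78 285 344
82 285 344
86 285 344
210 299 325
213 299 324
216 299 339
219 299 340
rows 55 225
[[ 0.3931 -0.2824  0.036 ]
 [ 0.5323 -0.3138  0.036 ]] -12.72004505988995
[[ 0.3937 -0.2824  0.043 ]
 [ 0.5303 -0.3132  0.043 ]] -12.720045059889985
ends [[ 0.3699 -0.2786  0.042 ]
 [ 0.5433 -0.3177  0.042 ]] 0.17773653261338868
mid [ 0.4571 -0.2984  0.036 ]
shift [32.8 -7.2 90.4] turn [ 0.0011 -0.0002  0.0013] now [ 0.4907 -0.2985  0.2504] F [-0.3  0.6 -0.7] gap 0.087 t 2.75
```

```bash
python3 - <<'E'
from h import *
import json
np.set_printoptions(precision=4,suppress=True)
c=json.load(open("w2.json"));g=cv2.imread("pics/w2.png").min(axis=2)
m=(g>205).astype(np.uint8);m[:, :280]=0;m[:,350:]=0;m[240:]=0
n,l,st,_=cv2.connectedComponentsWithStats(m);k=1+np.argmax(st[1:,4]);print(st[k]);l=l==k
for rw in (72,76,80,84,88,120,150,180,212,216,220):
    x=np.where(l[rw])[0];print(rw,x.min() if len(x) else None,x.max() if len(x) else None,end="; ")
ys=np.where(l[:,306:320].sum(1)>10)[0];print("rows",ys.min(),ys.max())
px=[[312.5,ys.min()-.5],[312.5,ys.max()+.5]]
# near-camera geometry: camera is nearly over the far part; ends seen at about axis height..top
for z in (.036,.045):
    E=onz("wrist",px,z,c);print(z,E,E.mean(0),np.linalg.norm(E[1]-E[0]))
V=np.array(c["view"]);print("cam",-V[:3,:3].T@V[:3,3])
E
```

```text
[ 282   69   62  156 7083]
72 299 325; 76 299 325; 80 299 325; 84 299 325; 88 299 325; 120 282 343; 150 283 342; 180 283 325; 212 300 323; 216 300 324; 220 300 323; rows 69 224
0.036 [[ 0.3819 -0.2819  0.036 ]
 [ 0.544  -0.3185  0.036 ]] [ 0.4629 -0.3002  0.036 ] 0.16619138053301966
0.045 [[ 0.3829 -0.282   0.045 ]
 [ 0.5411 -0.3177  0.045 ]] [ 0.462  -0.2998  0.045 ] 0.1622161918120179
cam [ 0.4249 -0.2839  0.4123]
```

```bash
python3 -m inch '[[[20,-5,30],[0,0,0],1],[[28,-8,80],[0,0,0],1],[[28,-8,130],[0,0,0],1],[[28,-8,175],[0,0,0],1],[[28,-8,205],[0,0,0],1],[[28,-8,224],[0,0,0],1],[[28,-8,232],[0,0,0],1],[[28,-8,232],[0,0,0],1]]' 25
python3 -m inch '[[[0,0,0],[0,0,0],0.25],[[0,0,0],[0,0,0],0.25],[[0,0,0],[0,0,0],0.25],[[0,0,0],[0,0,0],0.25]]' 25
python3 -c "
from h import *
goto([.462,-.300,.017],77.4)"
```

```text
time: 3.75
tcp_pos: [0.4612, -0.3022, 0.0189]
ee_rot: [0.344, 3.122, 0.0]
contact_force: [0.5, 0.0, 0.7]
finger_gap: 0.0872
gripper_force: 0.0
time: 4.25
tcp_pos: [0.4608, -0.3024, 0.0186]
ee_rot: [0.345, 3.122, 0.0]
contact_force: [-0.5, -0.0, -0.2]
finger_gap: 0.0546
gripper_force: 0.0
shift [-0.6  2.6  1.6] turn [0.0001 0.0002 0.0001] now [ 0.4608 -0.3024  0.0186] F [-0.5 -0.  -0.2] gap 0.0546 t 4.25
```

```bash
python3 -m inch '[[[-1,2,1],[0,0,0],0.25],[[-1,2,1],[0,0,0],0.25],[[-1,2,1],[0,0,0],0.25],[[-1,2,1],[0,0,0],0.25],[[-1,2,1],[0,0,0],0.25]]' 25
python3 -m inch '[[[0,0,0],[0,0,0],0.1],[[0,0,0],[0,0,0],0.1],[[0,0,0],[0,0,0],0.1],[[0,0,0],[0,0,0],0.1],[[0,0,0],[0,0,0],0.1]]' 25
```

```text
time: 4.88
tcp_pos: [0.4622, -0.3006, 0.0175]
ee_rot: [-0.345, -3.123, -0.0]
contact_force: [0.2, -0.7, -1.2]
finger_gap: 0.0269
gripper_force: 25.0
time: 5.5
tcp_pos: [0.4621, -0.3006, 0.0175]
ee_rot: [-0.345, -3.123, -0.0]
contact_force: [-0.7, 0.8, -1.6]
finger_gap: 0.0275
gripper_force: 25.0
```

```bash
python3 -m inch '[[[0,0,-10],[0,0,0],0.1],[[0,0,-30],[0,0,0],0.1],[[0,0,-65],[0,0,0],0.1],[[0,0,-105],[0,0,0],0.1],[[0,0,-140],[0,0,0],0.1],[[0,0,-150],[0,0,0],0.1],[[0,0,-150],[0,0,0],0.1],[[0,0,-150],[0,0,0],0.1]]' 25
python3 -c "
from h import *
goto([.4694,.1415,.17],-3.23)"
```

```text
time: 6.5
tcp_pos: [0.4615, -0.3002, 0.1663]
ee_rot: [-0.344, -3.121, -0.001]
contact_force: [-0.0, 0.2, -1.7]
finger_gap: 0.027
gripper_force: 25.0
shift [ 88.6 432.8  -3.4] turn [-1.1000e-03 -1.9000e-03  1.4074e+00] now [ 0.4615 -0.3002  0.1663] F [-0.   0.2 -1.7] gap 0.027 t 6.5
```

```bash
python3 -m inch '[[[8,40,0],[0,0,0.12],0.1],[[18,90,0],[0,0,0.28],0.1],[[29,140,0],[0,0,0.45],0.1],[[39,190,0],[0,0,0.62],0.1],[[49,240,0],[0,0,0.79],0.1],[[59,290,0],[0,0,0.96],0.1],[[69,340,0],[0,0,1.12],0.1],[[79,386,0],[0,0,1.26],0.1]]' 25
python3 -c "
from h import *
goto([.4694,.1415,.17],-3.23)"
```

```text
time: 7.5
tcp_pos: [0.4686, 0.0915, 0.1665]
ee_rot: [-2.082, -2.352, 0.002]
contact_force: [1.0, 0.3, -1.5]
finger_gap: 0.0273
gripper_force: 25.0
shift [49.5  6.9 -3.6] turn [-0.0016  0.0006  0.1782] now [0.4686 0.0915 0.1665] F [ 1.   0.3 -1.5] gap 0.0273 t 7.5
```

```bash
python3 -m inch '[[[20,2,0],[0,0,0.07],0.1],[[38,4,0],[0,0,0.13],0.1],[[47.5,5.2,0],[0,0,0.148],0.1],[[47.5,5.2,0],[0,0,0.148],0.1],[[47.5,5.2,0],[0,0,0.148],0.1],[[47.5,5.2,0],[0,0,0.148],0.1]]' 25
python3 - <<'E'
from h import *
goto([.4694,.1415,.07],-3.23)
s=status.observe();print(s["joints"],s["ft_torque"])
c=imaging.calibration("wrist");im=imaging.camera("wrist");cv2.imwrite("pics/w3.png",im[:,:,::-1])
im=imaging.camera("scene")[100:270,180:360];k=cv2.resize(im,None,fx=3,fy=3,interpolation=cv2.INTER_CUBIC)
cv2.imwrite("pics/s3.png",k[:,:,::-1])
E
```

```text
time: 8.25
tcp_pos: [0.4686, 0.137, 0.1676]
ee_rot: [2.245, 2.198, 0.0]
contact_force: [-0.1, -0.2, -1.7]
finger_gap: 0.0273
gripper_force: 25.0
shift [ 4.6  0.7 97.6] turn [ 0.    -0.     0.035] now [0.4686 0.137  0.1676] F [-0.1 -0.2 -1.7] gap 0.0273 t 8.25
[-0.82301502  0.0606049   0.46511136  1.90870988 -0.02939684  1.17880336
 -0.36878139] [-0.08607656  0.0418906   0.04196232]
```

View pics/s3.png

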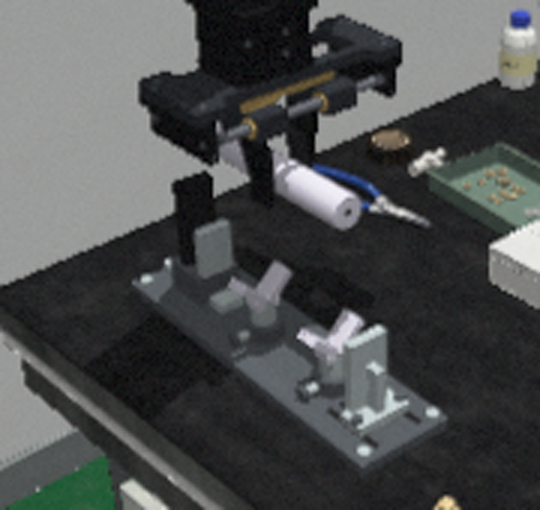

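```bash
python3 -m inch '[[[3,0.5,10],[0,0,0.03],0.1],[[4.6,0.7,35],[0,0,0.035],0.1],[[4.6,0.7,60],[0,0,0.035],0.1],[[4.6,0.7,80],[0,0,0.035],0.1],[[4.6,0.7,92],[0,0,0.035],0.1],[[4.6,0.7,98],[0,0,0.035],0.1],[[4.6,0.7,100],[0,0,0.035],0.1],[[4.6,0.7,100],[0,0,0.035],0.1]]' 25
python3 - <<'E'
from h import *
goto([.4694,.1415,.06],-3.23)
s=status.observe();print(s["ft_torque"])
E
```

```text
time: 9.35
tcp_pos: [0.4696, 0.1425, 0.0679]
ee_rot: [2.282, 2.159, 0.001]
contact_force: [0.3, 0.5, -2.5]
finger_gap: 0.0276
gripper_force: 25.0
shift [-1.  -0.2  7.9] turn [ 0.0006 -0.0005  0.0006] now [0.4696 0.1425 0.0679] F [ 0.3  0.5 -2.5] gap 0.0276 t 9.35
[-0.11520186 -0.00241562 -0.03753567]
```

```bash
python3 -m inch '[[[0,0,4],[0,0,0],0.1],[[0,0,8],[0,0,0],0.1],[[0,0,11],[0,0,0],0.1],[[0,0,11],[0,0,0],0.1]]' 25 | grep -E 'pos|contact'
python3 -m inch '[[[0,0,0.5],[0,0,0],0.1],[[0,0,1],[0,0,0],0.1],[[0,0,1.5],[0,0,0],0.1],[[0,0,1.5],[0,0,0],0.1]]' | grep -E 'pos|contact'
```

```text
tcp_pos: [0.4692, 0.1422, 0.0563]
contact_force: [-0.0, -0.8, -1.2]
tcp_pos: [0.4694, 0.1423, 0.0551]
contact_force: [0.7, 0.3, -2.1]
```

```bash
python3 -m inch '[[[0,0,0.5],[0,0,0],0.1],[[0,0,1],[0,0,0],0.1],[[0,0,1.5],[0,0,0],0.1],[[0,0,1.5],[0,0,0],0.1]]' | grep -E 'pos|contact'
```

```text
tcp_pos: [0.4698, 0.1424, 0.0543]
contact_force: [-2.9, -1.4, 7.8]
```

```bash
python3 -m inch '[[[0,-0.3,0],[0,0,0],0.1],[[0,-0.6,0],[0,0,0],0.1],[[0,-0.6,0],[0,0,0],0.1]]' | grep -E 'pos|contact'
python3 - <<'E'
from h import *
s=status.observe();print(s["ft_torque"],s["tcp_pos"],s["ee_rot"])
E
```

```text
tcp_pos: [0.4697, 0.1424, 0.0544]
contact_force: [-0.6, -1.6, 5.9]
[-0.43258855 -0.03944462  0.06961019] [0.46974519 0.14238454 0.05437904] [2.28191726 2.1580023  0.00284425]
```

```bash
python3 -m inch '[[[0,0,0.2],[0,0,0],0.1],[[0,0,0.4],[0,0,0],0.1],[[0,0,0.4],[0,0,0],0.1]]' | grep -E 'pos|contact'
python3 - <<'E'
from h import *
s=status.observe();print(s["ft_torque"],s["tcp_pos"],s["ee_rot"])
E
```

```text
tcp_pos: [0.4698, 0.1424, 0.0543]
contact_force: [-1.8, -1.2, 11.7]
[-0.55232796  0.42129993  0.08406194] [0.46977347 0.14236394 0.05432288] [2.28221838 2.15801351 0.00288788]
```

```bash
python3 -m inch '[[[0,0,-0.3],[0,0,0],0.1],[[0,0,-0.3],[0,0,0],0.2],[[0,0,-0.3],[0,0,0],0.55],[[0,0,-0.3],[0,0,0],0.6],[[0,0,-0.3],[0,0,0],0.6],[[0,0,-0.3],[0,0,0],0.6]]'
python3 -m inch '[[[0,0,-5],[0,0,0],0.6],[[0,0,-25],[0,0,0],0.6],[[0,0,-60],[0,0,0],0.6],[[0,0,-105],[0,0,0],0.6],[[0,0,-130],[0,0,0],0.6],[[0,0,-130],[0,0,0],0.6],[[0,0,-130],[0,0,0],0.6]]'
python3 - <<'E'
from h import *
import json
c=imaging.calibration("wrist");im=imaging.camera("wrist");cv2.imwrite("pics/w4.png",im[:,:,::-1])
json.dump({k:np.array(v).tolist() for k,v in c.items()},open("w4.json","w"))
sc=imaging.camera("scene");cv2.imwrite("pics/s4f.png",sc[:,:,::-1])
k=cv2.resize(sc[130:260,190:350],None,fx=2.5,fy=2.5,interpolation=cv2.INTER_CUBIC)[:,:,::-1]
w=cv2.resize(im[:,:,::-1],(400,250));cv2.imwrite("pics/m4.png",np.hstack([k,np.vstack([w,np.zeros((k.shape[0]-250,400,3),np.uint8)])]))
E
```

```text
time: 12.35
tcp_pos: [0.4687, 0.1424, 0.0534]
ee_rot: [-2.282, -2.159, 0.0]
contact_force: [0.5, 0.3, 0.5]
finger_gap: 0.051
gripper_force: 0.0
time: 13.22
tcp_pos: [0.4684, 0.1422, 0.1828]
ee_rot: [-2.282, -2.159, 0.001]
contact_force: [-0.3, 0.1, -0.7]
finger_gap: 0.0522
gripper_force: 0.0
```

View pics/m4.png

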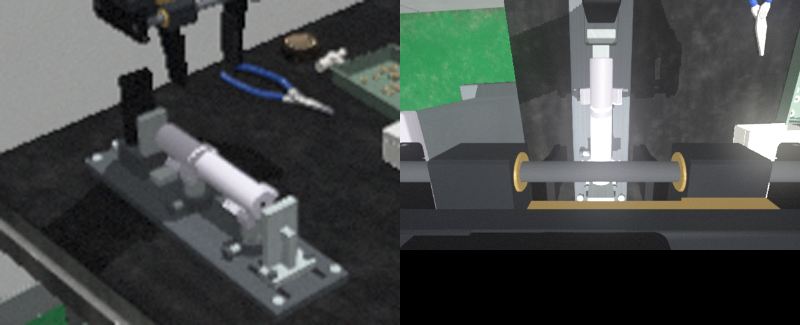

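```bash
python3 -m inch '[[[0,0,-30],[0,0,-0.15],0.6],[[20,5,-60],[0,0,-0.33],0.6],[[45,15,-90],[0,0,-0.51],0.6],[[70,25,-97],[0,0,-0.69],0.6],[[95,35,-97],[0,0,-0.87],0.6],[[115,40,-97],[0,0,-1.05],0.6],[[130,44,-97],[0,0,-1.23],0.6],[[130,44,-97],[0,0,-1.41],0.6]]' | head -2
python3 -m inch '[[[0,0,0],[0,0,-0.1],0.6],[[0,0,0],[0,0,-0.161],0.6],[[0,0,0],[0,0,-0.161],0.6],[[0,0,0],[0,0,-0.161],0.6]]' | head -3
python3 - <<'E'
from h import *
import json
c=imaging.calibration("wrist");im=imaging.camera("wrist");cv2.imwrite("pics/w5.png",im[:,:,::-1])
json.dump({k:np.array(v).tolist() for k,v in c.items()},open("w5.json","w"))
print(proj("wrist",[[.4687+.0563*.14,.129+.1398,.126]],c))
goto([.476,.27,.16],86.77)
cv2.imwrite("pics/w5c.png",cv2.resize(im[60:240,150:450,::-1],None,fx=2.6,fy=2.6,interpolation=cv2.INTER_CUBIC))
E
```

```text
time: 14.32
tcp_pos: [0.5195, 0.2709, 0.2788]
time: 14.82
tcp_pos: [0.5198, 0.2696, 0.2799]
ee_rot: [-0.089, -3.14, 0.001]
[[316.0324918  139.74531626]]
shift [ 43.7  -2.1 120.1] turn [-0.0004 -0.0005 -0.0003] now [0.5198 0.2696 0.28  ] F [-0.7  1.3 -0.1] gap 0.0518 t 14.875
```

View pics/w5c.png

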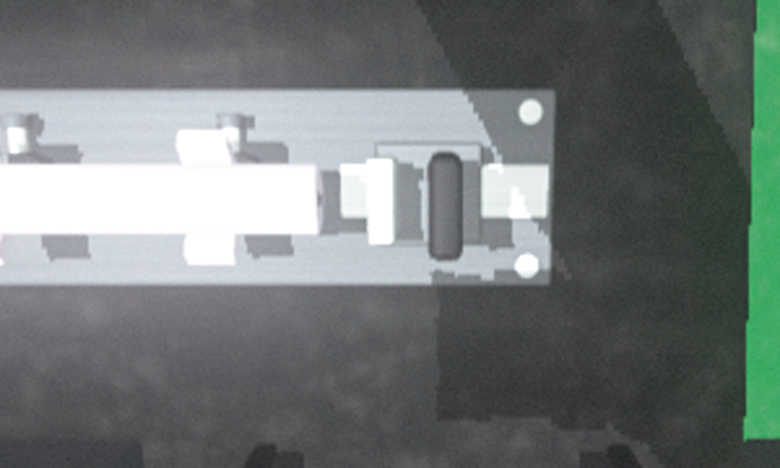

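```bash
python3 - <<'E'
from h import *
import json
np.set_printoptions(precision=4,suppress=True)
c=json.load(open("w5.json"));O=np.array([.4687,.129]);a=np.radians(86.77);u=np.array([np.cos(a),np.sin(a)]);v=np.array([u[1],-u[0]])
w=lambda x,y:[150+x/2.6,60+y/2.6]
def f(p,z):
    P=onz("wrist",[w(*q) for q in p],z,c);D=P[:,:2]-O;print(z,P,D@v,D@u)
f([(446,206),(429,206),(463,206)],.126);f([(322,200)],.073);f([(367,200)],.088)
s=status.observe()
P=onz("wrist",[w(446,206)],.126,c)[0];goto([P[0],P[1],.094],86.77)
E
```

```text
0.126 [[0.4764 0.2737 0.126 ]
 [0.4761 0.2679 0.126 ]
 [0.4767 0.2796 0.126 ]] [-0.0005 -0.0005 -0.0005] [0.1449 0.1391 0.1508]
0.073 [[0.4752 0.2242 0.073 ]] [0.0011] [0.0954]
0.088 [[0.4753 0.2435 0.088 ]] [0.0001] [0.1147]
shift [ 43.5   1.7 186.1] turn [-0.0004 -0.0005 -0.0003] now [0.5198 0.2696 0.28  ] F [-0.7  1.3 -0.1] gap 0.0518 t 14.875
```

```bash
python3 -m inch '[[[20,1,30],[0,0,0],0.6],[[43.5,1.7,60],[0,0,0],0.6],[[43.5,1.7,105],[0,0,0],0.6],[[43.5,1.7,145],[0,0,0],0.6],[[43.5,1.7,172],[0,0,0],0.6],[[43.5,1.7,184],[0,0,0],0.6],[[43.5,1.7,184],[0,0,0],0.6],[[43.5,1.7,184],[0,0,0],0.6]]' 30
python3 -c "
from h import *
goto([.4764,.2737,.095],86.77)"
```

```text
time: 15.88
tcp_pos: [0.4773, 0.2742, 0.0977]
ee_rot: [0.087, 3.139, 0.002]
contact_force: [-0.2, -1.2, 0.7]
finger_gap: 0.0522
gripper_force: 0.0
shift [ 0.9 -0.6  2.7] turn [0.0013 0.0015 0.0007] now [0.4773 0.2742 0.0977] F [-0.2 -1.2  0.7] gap 0.0522 t 15.875
```

```bash
python3 -m inch '[[[0,0,1],[0,0,0],0.3],[[0,0,1],[0,0,0],0.2],[[0,0,1],[0,0,0],0.1],[[0,0,1],[0,0,0],0.05],[[0,0,1],[0,0,0],0.05],[[0,0,1],[0,0,0],0.05],[[0,0,1],[0,0,0],0.05]]' 30
```

```text
time: 16.75
tcp_pos: [0.4766, 0.2737, 0.0955]
ee_rot: [0.087, 3.14, -0.0]
contact_force: [-0.0, -1.0, 1.2]
finger_gap: 0.0117
gripper_force: 30.0
```

```bash
python3 -m inch '[[[0,-2,0],[0,0,0],0.05],[[0,-6,0],[0,0,0],0.05],[[0,-10,0],[0,0,0],0.05],[[0,-14,0],[0,0,0],0.05],[[0,-17,0],[0,0,0],0.05]]' | grep -E 'pos|contact'
python3 -m inch '[[[0,-2,0],[0,0,0],0.05],[[0,-4,0],[0,0,0],0.05],[[0,-6,0],[0,0,0],0.05],[[0,-8,0],[0,0,0],0.05],[[0,-10,0],[0,0,0],0.05],[[0,-12,0],[0,0,0],0.05]]' | grep -E 'pos|contact'
```

```text
tcp_pos: [0.4756, 0.2566, 0.0955]
contact_force: [1.3, 4.6, -2.1]
tcp_pos: [0.475, 0.2454, 0.0955]
contact_force: [2.4, 6.6, -4.1]
```

```bash
cat > chk.py <<'E'
import sys
from plant import status
s=status.observe();f=s["contact_force"];print(f"{s['time']:.2f} y {s['tcp_pos'][1]:.4f} F",[round(float(x),1) for x in f]);sys.exit(f[1]>9.5)
E
I="python3 -m inch"; C="python3 chk.py"
python3 -m inch '[[[0,-1,0],[0,0,0],0.05],[[0,-2,0],[0,0,0],0.05],[[0,-3,0],[0,0,0],0.05]]' >o && $C &&
python3 -m inch '[[[0,-0.5,0],[0,0,0],0.05],[[0,-1,0],[0,0,0],0.05]]' >o && $C &&
python3 -m inch '[[[0,-0.5,0],[0,0,0],0.05],[[0,-1,0],[0,0,0],0.05]]' >o && $C &&
python3 -m inch '[[[0,-0.5,0],[0,0,0],0.05],[[0,-1,0],[0,0,0],0.05]]' >o && $C &&
python3 -m inch '[[[0,-0.5,0],[0,0,0],0.05],[[0,-0.9,0],[0,0,0],0.05]]' >o && $C &&
python3 -m inch '[[[0,-0.5,0],[0,0,0],0.05],[[0,-0.9,0],[0,0,0],0.05]]' >o && $C &&
python3 -m inch '[[[0,-0.5,0],[0,0,0],0.05],[[0,-0.9,0],[0,0,0],0.05]]' >o && $C &&
python3 -m inch '[[[0,-0.5,0],[0,0,0],0.05],[[0,-0.9,0],[0,0,0],0.05]]' >o && $C &&
python3 -m inch '[[[0,-0.5,0],[0,0,0],0.05],[[0,-0.9,0],[0,0,0],0.05]]' >o && $C &&
python3 -m inch '[[[0,-0.5,0],[0,0,0],0.05],[[0,-0.9,0],[0,0,0],0.05]]' >o && $C
```

```text
18.50 y 0.2425 F [1.7, 6.2, -3.1]False
```

```bash
sed -i 's/sys.exit(f\[1\]>9.5)/sys.exit(int(f[1]>9.5))/' chk.py
C="python3 chk.py"
python3 -m inch '[[[0,-0.5,0],[0,0,0],0.05],[[0,-1,0],[0,0,0],0.05]]' >o && $C &&
python3 -m inch '[[[0,-0.5,0],[0,0,0],0.05],[[0,-1,0],[0,0,0],0.05]]' >o && $C &&
python3 -m inch '[[[0,-0.5,0],[0,0,0],0.05],[[0,-1,0],[0,0,0],0.05]]' >o && $C &&
python3 -m inch '[[[0,-0.5,0],[0,0,0],0.05],[[0,-0.9,0],[0,0,0],0.05]]' >o && $C &&
python3 -m inch '[[[0,-0.5,0],[0,0,0],0.05],[[0,-0.9,0],[0,0,0],0.05]]' >o && $C &&
python3 -m inch '[[[0,-0.5,0],[0,0,0],0.05],[[0,-0.9,0],[0,0,0],0.05]]' >o && $C &&
python3 -m inch '[[[0,-0.5,0],[0,0,0],0.05],[[0,-0.9,0],[0,0,0],0.05]]' >o && $C &&
python3 -m inch '[[[0,-0.5,0],[0,0,0],0.05],[[0,-0.9,0],[0,0,0],0.05]]' >o && $C &&
python3 -m inch '[[[0,-0.5,0],[0,0,0],0.05],[[0,-0.9,0],[0,0,0],0.05]]' >o && $C &&
python3 -m inch '[[[0,-0.5,0],[0,0,0],0.05],[[0,-0.9,0],[0,0,0],0.05]]' >o && $C &&
python3 -m inch '[[[0,-0.5,0],[0,0,0],0.05],[[0,-0.9,0],[0,0,0],0.05]]' >o && $C &&
python3 -m inch '[[[0,-0.5,0],[0,0,0],0.05],[[0,-0.9,0],[0,0,0],0.05]]' >o && $C
```

```text
18.75 y 0.2415 F [2.0, 6.1, -3.6]
19.00 y 0.2405 F [1.4, 6.6, -4.1]
19.25 y 0.2395 F [0.5, 6.4, -3.8]
19.50 y 0.2386 F [0.8, 5.9, -4.1]
19.75 y 0.2377 F [1.4, 6.7, -3.5]
20.00 y 0.2368 F [1.4, 6.5, -2.9]
20.25 y 0.2359 F [2.8, 6.8, -4.2]
20.50 y 0.2350 F [2.8, 6.0, -3.1]
20.75 y 0.2342 F [2.0, 7.8, -3.0]
21.00 y 0.2333 F [2.6, 7.5, -4.3]
21.25 y 0.2332 F [2.5, 10.3, -6.8]
```

```bash
python3 -m inch '[[[0,-0.2,0],[0,0,0],0.05],[[0,-0.4,0],[0,0,0],0.05],[[0,-0.4,0],[0,0,0],0.05]]' >o ; python3 chk.py; python3 -c "
from h import *
goto([.4764,.2737,.095],86.77)"
```

```text
21.62 y 0.2333 F [3.9, 11.9, -6.9]
shift [ 0.1 40.5  0.6] turn [0.0025 0.001  0.0024] now [0.4743 0.2333 0.0955] F [ 3.9 11.9 -6.9] gap 0.012 t 21.625
```

```bash
python3 -m inch '[[[0,-0.2,0],[0,0,0],0.05],[[0,-0.3,0],[0,0,0],0.05],[[0,-0.3,0],[0,0,0],0.05],[[0,-0.3,0],[0,0,0],0.05]]' >o ; python3 chk.py; python3 -m inch '[[[0,0,0],[0,0,0],0.05],[[0,0,0],[0,0,0],0.05]]' >o;python3 chk.py
```

```text
22.12 y 0.2333 F [3.7, 12.1, -8.4]
22.38 y 0.2332 F [3.6, 11.9, -7.7]
```

```bash
python3 -m inch '[[[-0.1,-0.2,0.2],[0,0,0],0.05],[[-0.2,-0.4,0.3],[0,0,0],0.05],[[-0.2,-0.4,0.3],[0,0,0],0.05],[[-0.2,-0.4,0.3],[0,0,0],0.05]]' >o ; python3 chk.py; python3 -m inch '[[[0,0,0],[0,0,0],0.05],[[0,0,0],[0,0,0],0.05]]' >o;python3 chk.py
```

```text
22.88 y 0.2333 F [2.7, 13.5, -5.5]
23.12 y 0.2333 F [2.8, 13.3, -4.9]
```

Firmly home (13.4 N, no motion). Release and withdraw upward.

```bash
python3 -m inch '[[[0,0,0],[0,0,0],0.15],[[0,0,0],[0,0,0],0.25],[[0,0,0],[0,0,0],0.35],[[0,0,0],[0,0,0],0.45],[[0,0,0],[0,0,0],0.45]]' 
python3 -m inch '[[[0,0,-5],[0,0,0],0.45],[[0,0,-25],[0,0,0],0.45],[[0,0,-60],[0,0,0],0.45],[[-10,0,-105],[0,0,0],0.45],[[-30,0,-150],[0,0,0],0.45],[[-45,0,-180],[0,0,0],0.45],[[-45,0,-180],[0,0,0],0.45],[[-45,0,-180],[0,0,0],0.45]]'
python3 - <<'E'
from h import *
im=imaging.camera("wrist");sc=imaging.camera("scene")
k=cv2.resize(sc[130:260,190:350],None,fx=2.5,fy=2.5,interpolation=cv2.INTER_CUBIC)
w=cv2.resize(im[40:240,50:450],(400,200));cv2.imwrite("pics/m6.png",np.hstack([k,np.vstack([w,np.zeros((k.shape[0]-200,400,3),np.uint8)])])[:,:,::-1])
E
```

```text
time: 23.75
tcp_pos: [0.4744, 0.2301, 0.0951]
ee_rot: [-0.088, -3.14, 0.001]
contact_force: [-0.0, 0.3, -0.4]
finger_gap: 0.0376
gripper_force: 0.0
time: 24.75
tcp_pos: [0.5187, 0.228, 0.2744]
ee_rot: [-0.087, -3.139, 0.001]
contact_force: [0.2, 0.3, -0.6]
finger_gap: 0.0389
gripper_force: 0.0
```

View pics/m6.png

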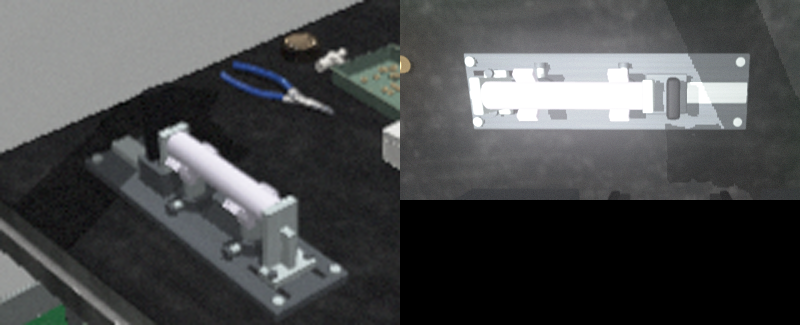

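```bash
python3 -c "
from plant import r
print(r.close_job())"
```

```text
the job is handed in; nothing more can be done
None
```

Job handed in at about 25 s: the bar was felt to bear on the V heads at about 14 N before I let go, then pushed home against the stop, with the pusher bearing on it at about 13 N, and the gripper is clear of everything; I viewed 11 pictures, one over the limit of 10.

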